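Fit the right spacer sleeve on the cutter arbor

TASK

Three plain brass spacer sleeves of different diameters stand on the bench. Put the one that fits the cutter arbor over its upright steel shaft, fully home on the collar: it is the sleeve with the same outside diameter as the collar, and its bore has only a little play on the shaft. Let go of it and leave the other two sleeves standing where they are.

Things in the scene. Friction and masses are not known exactly. Their poses are not given: they have to be found in the camera images.
- arbor_seat (a point): Centre of the top face of the fixed arbor stand's steel collar, 22 mm above the bench; z up along the shaft. Grey foot plate 100 x 80 x 14 mm (x by y), on it the collar, 38 mm diameter, 8 mm high. From its centre rises a steel shaft 20 mm in diameter, cylindrical for 38 mm above the collar, then tapering over 16 mm to an 8 mm nose, whose end is 54 mm above this point. Place and yaw vary.
- sleeve_a_mid (a point): Centre (half-way up, on the axis) of a loose brass sleeve standing upright: a plain tube 40 mm high, 26 mm outside diameter, 12 mm bore; z is its axis. Where each sleeve stands varies.
- sleeve_b_mid (a point): Centre (half-way up, on the axis) of a loose brass sleeve standing upright: a plain tube 40 mm high, 38 mm outside diameter, 24 mm bore; z is its axis.
- sleeve_c_mid (a point): Centre (half-way up, on the axis) of a loose brass sleeve standing upright: a plain tube 40 mm high, 50 mm outside diameter, 36 mm bore; z is its axis.
There are look-alikes about, which are no part of the job. Leave any black or turquoise look-alike of the part that bears sleeve_b_mid alone.

How it is judged:
At the end, for the whole second after the job is handed in: The 38 mm sleeve is on the shaft, its axis within 10 mm and 10 degrees of the shaft's and its centre no more than 25 mm above the collar's top face (fully home is 20 mm); the other two sleeves stand upright within 20 mm of where they began (horizontal distance between sleeve_b_mid and arbor_seat below 0.01 m and z of sleeve_b_mid in the frame of arbor_seat below 0.025 m and angle between the z axis of sleeve_b_mid and the z axis of arbor_seat, either way round below 0.17 rad and distance of each of sleeve_a_mid, sleeve_c_mid from where it was at the start of the episode below 0.02 m and angle between each of sleeve_a_mid, sleeve_c_mid's own z axis and vertical below 0.17 rad); the robot touches nothing.
It also fails if it takes over 32 s, if anything falls off the work surface, if the arm or the gripper's body presses on something with over 40 N, if the wrist force passes 120 N, or if a joint passes its speed limit or range.

ROBOT

A 6-joint arm with a two-finger parallel gripper is mounted at the origin on a cart in front of the work surface, level with it; the furniture and walls round the work are solid. World frame = base frame: x ahead of the robot, y to its left, z up, the work surface at z = 0. Lengths are in m, angles in rad, forces in N, time in s.
With the tool pointing down it reaches from about 0.35 to 0.975 m from the base axis. Payload 17.4 kg.
Tool frame: the origin (TCP) lies between the finger pads; the fingertips stand 22 mm ahead of it and the grasp point (between the pads) lies 3 mm ahead of it (finger_overhang is the distance from the TCP to the fingertips, in m); z points along the fingers, y is the line along which they close (so a half turn about z gives the same grasp; the last joint's range is limited). The gripper opens to 85 mm and grips with 20 to 120 N. Pads are 22 mm wide; open, the fingers measure 114 mm over their backs; the gripper's body (76 mm by 85 mm) begins 54 mm behind the grasp point. The pads swing forward as they close: fully open they stand 13 mm farther back than shut.
Start: joints at [1.237, 0.116, 1.442, -0, 1.584, -0.038], TCP at [0.197, 0.646, 0.253] pointing down, gripper open.
Joint ranges: [-2.83, 2.83], [-0.83, 2.19], [0.07, 2.5], [-1.14, 4.28], [0.01, 3], [-2.97, 2.97]. Speed limits (rad/s): [1.89, 1.89, 2.22, 3.14, 3.14, 3.14].

INTERFACE

Orientations are given as a 3x3 rotation matrix whose columns are the frame's x, y, z axes.
In Python, from station import * gives the robot as it stands.
- The arm moves only by the tool play_rows, never from a script. Its argument "series" is a list of rows, each a list of 5 numbers: the shift along the tool's x, y, z normalised to -1 to 1, where 1 is 0.3 m, then the turn about the tool's z normalised to -1 to 1, where 1 is 180 degrees, then the gripper command: -1 is shut, 1 is fully open, values between are in proportion. A call has 1 to 20 rows; each row is the pose to reach, as a shift and turn from the pose commanded when the call began, along the tool's axes at that moment, turning the shorter way round; what a row does not reach only later rows make up. A row lasts 1/12 s, in which the tool goes at most 41.7 mm and 7.16 degrees, less where a joint would pass 70% of its speed; a pose out of reach is approached as far as the arm can. A call with a number of a shift or a turn outside -1 to 1 is refused whole. A call with a gripper value outside its range is refused whole. The fingers move at their own pace and stop on an object; "force" is the grip in N (left out, the last holds). Time passes only in rows, so rows that repeat a pose let the fingers close. It gives the time, the measured TCP pose, the force, the opening and the grip force at its end, in the units of the state.
- get_obs(): the state, without advancing time (a new reading comes with each control period).
- get_image(name): name is "side" or "top"; returns a dict with "img" (480x640x3 uint8, blue, green, red), "depth" (480x640 float32, m along the optical axis (not along the pixel's ray), 0 where there is no reading), "fx", "fy", "cx", "cy" (pixels), "R" (3x3) and "t" (3): a world point X has camera coordinates R X + t. Camera axes: x right, y down, z forward; pixel columns grow to the right and rows downward; lengths in m; the calibration is good to about 2 mm. A picture is of the moment at which its call begins.
- sign_off(): hands the job in; it is judged then, once.
The state is a dict: "time_s": time; "joint_positions": joint angles; "joint_velocities": joint speeds; "effort": joint torques, N m; "position": TCP position; "ee_rot": TCP orientation; "ft_force": force on the tool from outside, world axes, zero at the start; "ft_torque": the same for the moment, N m; "gripper_width": finger opening in m; "finger_force": force on a finger pad.
Only numpy, scipy, OpenCV 4.12 (cv2) and the standard library are available. Lean on these libraries where they do the work, as an engineer would, in place of code of your own. Each camera call takes 0.05 s, during which the arm holds its last target. There are 200 camera calls.

## Working session

There is one attempt and no reset: what is moved stays moved. The work goes in short steps, Python scripts to look and compute and a tool call to move; the robot and the scene stay as the last step left them, time stands still between calls to the robot, and variables do not carry over. Pictures are saved under pics/ and viewed, at most 10 in all, crops included, and the job is handed in when it is done.

Besides the shell and the picture viewer there is one more tool, called after "Request:" as name(argument=value, ...), one argument or row to a line, values as JSON. play_rows: Moves the arm, as the interface text tells. Scaled input: -1 to 1 covers 0.3 m each way for a shift and 180 degrees each way for a turn. Its arguments: {"type":"object","properties":{"series":{"type":"array"},"force":{"type":"number"}},"required":["series"]}

```bash
mkdir -p pics; python3 - <<'E'
from station import *
import cv2,numpy as np
for n in("top","side"):
    d=get_image(n);cv2.imwrite(f"pics/{n}0.png",d["img"]);np.savez(f"{n}0.npz",**d)
    print(n,d["fx"],d["cx"],d["cy"],np.round(d["R"],3).tolist(),np.round(d["t"],3))
o=get_obs();print(o["time_s"],o["position"],np.round(o["ee_rot"],3).tolist(),o["gripper_width"])
E
```

```text
top 441.08870770686895 320.18946890727864 242.32009270192742 [[0.014, -1.0, -0.006], [-0.994, -0.013, -0.11], [0.11, 0.007, -0.994]] [-0.042  0.466  0.855]
side 445.9618068528013 317.30103104208854 236.04103998140775 [[-0.873, -0.488, -0.021], [-0.162, 0.329, -0.93], [0.461, -0.808, -0.367]] [0.402 0.155 0.585]
0.1 [0.19672789 0.6455448  0.2526292 ] [[-0.957, 0.291, -0.0], [0.291, 0.957, -0.001], [0.0, -0.001, -1.0]] 0.08540110772042632
```

View pics/top0.png

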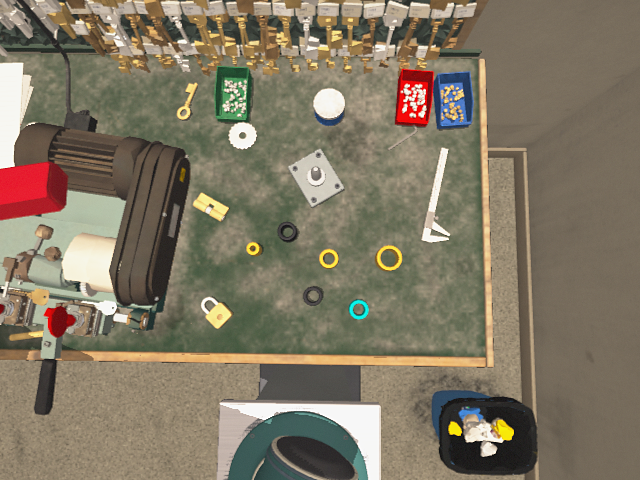

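View pics/side0.png

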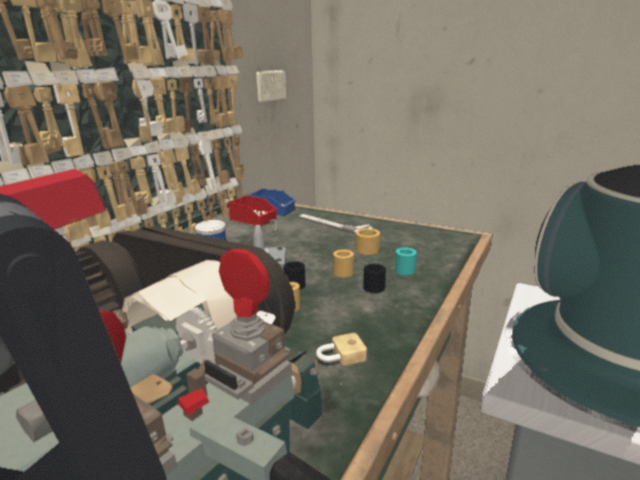

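Brass rings in the top view: (253,248) small = a, (329,258) medium = b, (389,258) large = c. The look-alikes are black at (287,231) and (313,296), and turquoise at (359,309). The arbor is at (316,177). I'll measure positions and sizes and confirm in a crop.

```bash
cat > h.py <<'E'
import numpy as np,cv2
def ray(d,u,v,z):
    R=d["R"];t=d["t"];C=-R.T@t
    r=R.T@np.array([(u-d["cx"])/d["fx"],(v-d["cy"])/d["fy"],1.])
    return C+r*(z-C[2])/r[2]
def pts(d):
    v,u=np.mgrid[:480,:640];z=d["depth"]
    P=np.stack([(u-d["cx"])/d["fx"]*z,(v-d["cy"])/d["fy"]*z,z],-1)
    return (P-d["t"])@d["R"]
E
python3 - <<'E'
from h import *
d=dict(np.load("top0.npz"));P=pts(d)
hsv=cv2.cvtColor(d["img"],cv2.COLOR_BGR2HSV)
for n,u,v in[("a",253,248),("b",329,258),("c",389,258),("blk1",287,231),("blk2",313,296),("tq",359,309)]:
    w=20;Q=P[v-w:v+w,u-w:u+w].reshape(-1,3);q=Q[(Q[:,2]>.03)&(Q[:,2]<.05)]
    if len(q)<5: print(n,len(q));continue
    c,r=cv2.minEnclosingCircle((q[:,:2]*1000).astype(np.float32))
    print(n,len(q),np.round(c,1),"diam",round(2*r,1),"z",q[:,2].mean().round(4),hsv[v-w:v+w,u-w:u+w].reshape(-1,3)[(Q[:,2]>.03)&(Q[:,2]<.05)].mean(0).round())
w=35;u,v=316,177;Q=P[v-w:v+w,u-w:u+w].reshape(-1,3)
for lo,hi in[(.008,.018),(.018,.026),(.03,.09),(.066,.09)]:
    q=Q[(Q[:,2]>lo)&(Q[:,2]<hi)]
    if len(q)>3: print(lo,len(q),q.mean(0).round(4),q.min(0).round(4),q.max(0).round(4),cv2.minAreaRect((q[:,:2]*1000).astype(np.float32)))
im=d["img"];A=cv2.resize(im[140:340,220:420],None,fx=3,fy=3,interpolation=cv2.INTER_CUBIC);cv2.imwrite("pics/crop1.png",A)
E
```

```text
a 112 [451.5  95.8] diam 25.8 z 0.0385 [ 24. 186. 231.]
b 176 [433.9 -53.2] diam 37.6 z 0.0386 [ 25. 185. 240.]
c 266 [ 437.  -171.8] diam 50.0 z 0.0384 [ 24. 184. 238.]
blk1 187 [487.3  31. ] diam 38.2 z 0.0381 [87. 19. 61.]
blk2 175 [360.3 -22.5] diam 37.2 z 0.0387 [71. 19. 69.]
tq 187 [ 335.5 -112.4] diam 37.4 z 0.0385 [ 88. 232. 227.]
0.008 1563 [ 0.6013 -0.0254  0.0129] [ 0.5412 -0.0833  0.008 ] [0.6638 0.0329 0.018 ] ((602.8919067382812, -25.23760986328125), (100.62602233886719, 80.29098510742188), 31.331336975097656)
0.018 150 [ 0.5979 -0.0242  0.021 ] [ 0.5538 -0.0438  0.018 ] [0.62   0.022  0.0252] ((599.5020141601562, -19.893898010253906), (77.753662109375, 48.230804443359375), 34.51765823364258)
0.03 113 [ 0.5989 -0.0254  0.06  ] [ 0.5924 -0.0339  0.0313] [ 0.6098 -0.0158  0.0766] ((601.0448608398438, -24.84526252746582), (18.1578311920166, 17.33417320251465), 89.52605438232422)
0.066 44 [ 0.601  -0.0252  0.0717] [ 0.5947 -0.032   0.0661] [ 0.6074 -0.0184  0.0766] ((601.1665649414062, -26.070764541625977), (12.29256534576416, 13.626917839050293), 20.490625381469727)
```

View pics/crop1.png

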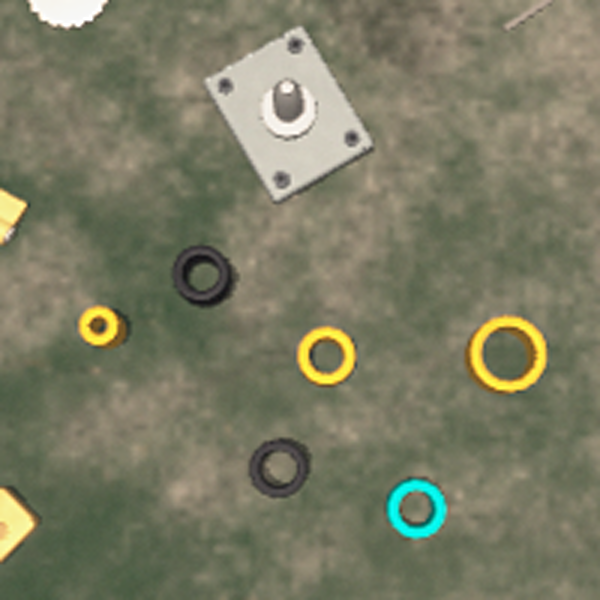

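The crop shows the medium brass ring (crop 327,356; 37.6 mm diameter) is sleeve_b: 38 mm, brass, and not black or turquoise. The nose and plate centre agree on the seat at about (0.602,-0.0255). Next, a clearance check along the travel path.

```bash
python3 - <<'E'
from h import *
from station import *
M=[]
for n in("top","side"):
    d=dict(np.load(n+"0.npz"));P=pts(d)[d["depth"]>0.05];M.append(P)
for n,P in zip(("top","side"),M):
  A=np.array([.197,.6455]);B=np.array([.434,-.053]);L=B-A;l=np.linalg.norm(L);L/=l
  s=(P[:,:2]-A)@L;e=np.abs((P[:,:2]-A)@[-L[1],L[0]])
  for k in np.arange(0,l+.05,.1):
    m=(abs(s-k)<.05)&(e<.1)&(P[:,2]<.6);print(n,k.round(1),m.sum(),np.percentile(P[m,2],99.5).round(3) if m.any() else None)
o=get_obs();R=o["ee_rot"]
for p in([.434,-.053,.25],[.434,-.053,.031]): print(R.T@(np.array(p)-o["position"])/.3)
E
```

```text
top 0.0 15 -0.001
top 0.1 1478 0.046
top 0.2 4203 0.18
top 0.3 5261 0.23
top 0.4 7230 0.184
top 0.5 5289 0.17
top 0.6 4814 0.04
top 0.7 4785 0.041
side 0.0 24745 0.348
side 0.1 1544 0.348
side 0.2 10596 0.226
side 0.3 20493 0.228
side 0.4 9149 0.182
side 0.5 4538 0.018
side 0.6 3583 0.038
side 0.7 3512 0.039
[-1.43530876 -1.99680063  0.01087319]
[-1.43531248 -1.99602688  0.74087278]
```

Request:
play_rows(
  series=[
    [0,0,-0.2,0,0.5],
    [0,0,-0.4,0,0.5],
    [0,0,-0.4,0,0.5],
    [0,0,-0.4,0,0.5],
    [-0.7,-1,-0.4,0,0.5],
    [-0.7,-1,-0.4,0,0.5],
    [-0.7,-1,-0.4,0,0.5],
    [-0.7,-1,-0.4,0,0.5],
    [-0.7,-1,-0.4,0,0.5],
    [-0.7,-1,-0.4,0,0.5],
    [-0.7,-1,-0.4,0,0.5],
    [-0.7,-1,-0.4,0,0.5],
    [-0.7,-1,-0.4,0,0.5],
    [-0.7,-1,-0.4,0,0.5],
    [-0.7,-1,-0.4,0,0.5],
  ],
  force=40,
)

```text
time_s: 1.35
position: [0.3106, 0.2963, 0.3735]
ee_rot: [[-0.956, 0.294, 0.001], [0.294, 0.956, 0.001], [-0.001, 0.001, -1.0]]
ft_force: [0.4, 0.8, 1.2]
gripper_width: 0.0642
finger_force: 0.0
```

Request:
play_rows(
  series=[
    [-0.735,-0.995,0,0,0.5],
    [-0.735,-0.995,0,0,0.5],
    [-0.735,-0.995,0,0,0.5],
    [-0.735,-0.995,0,0,0.5],
    [-0.735,-0.995,0,0,0.5],
    [-0.735,-0.995,0,0,0.5],
    [-0.735,-0.995,0,0,0.5],
    [-0.735,-0.995,0,0,0.5],
    [-0.735,-0.995,0,0,0.5],
    [-0.735,-0.995,0,0,0.5],
    [-0.735,-0.995,0,0,0.5],
    [-0.735,-0.995,0,0,0.5],
    [-0.735,-0.995,0.5,0,0.5],
    [-0.735,-0.995,0.5,0,0.5],
    [-0.735,-0.995,0.5,0,0.5],
    [-0.735,-0.995,0.5,0,0.5],
    [-0.735,-0.995,0.5,0,0.5],
    [-0.735,-0.995,0.5,0,0.5],
  ],
)

```text
time_s: 2.85
position: [0.4339, -0.0509, 0.2236]
ee_rot: [[-0.957, 0.289, -0.001], [0.289, 0.957, 0.0], [0.001, 0.0, -1.0]]
ft_force: [0.1, 1.1, 0.7]
gripper_width: 0.0642
finger_force: 0.0
```

Request:
play_rows(
  series=[
    [-0.002,-0.007,0.2,0,0.5],
    [-0.002,-0.007,0.3,0,0.5],
    [-0.002,-0.007,0.4,0,0.5],
    [-0.002,-0.007,0.5,0,0.5],
    [-0.002,-0.007,0.57,0,0.5],
    [-0.002,-0.007,0.61,0,0.5],
    [-0.002,-0.007,0.642,0,0.5],
    [-0.002,-0.007,0.642,0,0.5],
    [-0.002,-0.007,0.642,0,0.5],
    [-0.002,-0.007,0.642,0,-1],
    [-0.002,-0.007,0.642,0,-1],
    [-0.002,-0.007,0.642,0,-1],
    [-0.002,-0.007,0.642,0,-1],
    [-0.002,-0.007,0.642,0,-1],
    [-0.002,-0.007,0.642,0,-1],
    [-0.002,-0.007,0.642,0,-1],
    [-0.002,-0.007,0.642,0,-1],
  ],
  force=40,
)

```text
time_s: 4.27
position: [0.4349, -0.0546, 0.0323]
ee_rot: [[-0.957, 0.292, 0.002], [0.292, 0.957, -0.0], [-0.002, 0.0, -1.0]]
ft_force: [-2.8, 0.7, 9.4]
gripper_width: 0.0376
finger_force: 39.4
```

Request:
play_rows(
  series=[
    [0,0,-0.08,0,-1],
    [0,0,-0.2,0,-1],
    [0,0,-0.3,0,-1],
    [0,0,-0.4,0,-1],
    [0,0,-0.4,0,-1],
    [0,0,-0.4,0,-1],
    [0,0,-0.4,0,-1],
  ],
)

```text
time_s: 4.85
position: [0.4339, -0.0545, 0.1504]
ee_rot: [[-0.957, 0.292, -0.0], [0.292, 0.957, -0.0], [0.0, -0.0, -1.0]]
ft_force: [-0.3, 0.1, -1.0]
gripper_width: 0.0377
finger_force: 40.4
```

```bash
python3 - <<'E'
from station import *
from h import *
for n in("top","side"):
    d=get_image(n);np.savez(f"{n}1.npz",**d);P=pts(d)
    hsv=cv2.cvtColor(d["img"],cv2.COLOR_BGR2HSV)
    m=(abs(hsv[...,0].astype(int)-24)<5)&(hsv[...,1]>120)&(abs(P[...,0]-.434)<.04)&(abs(P[...,1]+.053)<.04)&(P[...,2]>.08)
    q=P[m];v,u=np.nonzero(m);print(n,len(q),q.min(0).round(4),q.max(0).round(4),q.mean(0).round(4),u.min(),u.max(),v.min(),v.max()) if len(q) else print(n,0)
    if n=="side": a=cv2.resize(d["img"][130:330,240:480],None,fx=2.5,fy=2.5)
    else: b=cv2.resize(d["img"][150:350,220:420],None,fx=2.5,fy=2.5)
cv2.imwrite("pics/lift.png",cv2.resize(np.hstack([a,b]),None,fx=.7,fy=.7))
o=get_obs();print(o["position"],o["gripper_width"],o["ft_force"])
E
```

```text
top 0
side 1 [ 0.4214 -0.0385  0.1275] [ 0.4214 -0.0385  0.1275] [ 0.4214 -0.0385  0.1275] 347 347 210 210
[ 0.4335963  -0.05440673  0.14953705] 0.03801038318709652 [-0.53008878 -0.0336964  -1.18259571]
```

View pics/lift.png

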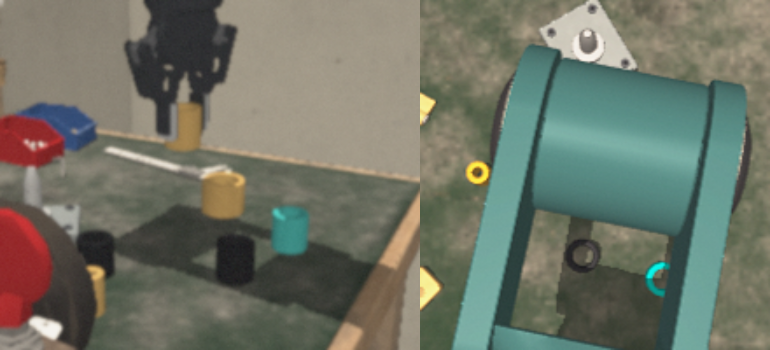

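Request:
play_rows(
  series=[
    [-0.12,0.06,0,0,-1],
    [-0.24,0.12,0,0,-1],
    [-0.36,0.18,0,0,-1],
    [-0.45,0.23,0,0,-1],
    [-0.508,0.256,0,0,-1],
    [-0.508,0.256,0,0,-1],
    [-0.508,0.256,0,0,-1],
    [-0.508,0.256,0,0,-1],
    [-0.508,0.256,0,0,-1],
    [-0.508,0.256,0,0,-1],
  ],
)

```text
time_s: 5.78
position: [0.6015, -0.0256, 0.1508]
ee_rot: [[-0.956, 0.292, 0.0], [0.292, 0.956, -0.0], [-0.0, -0.0, -1.0]]
ft_force: [-0.5, -0.6, -0.2]
gripper_width: 0.0374
finger_force: 40.5
```

```bash
python3 - <<'E'
from station import *
from h import *
d=get_image("side");np.savez("side2.npz",**d)
o=get_obs();p=o["position"];print(p,o["ft_force"],o["gripper_width"])
q=d["R"]@p+d["t"];print("tcp px",d["fx"]*q[0]/q[2]+d["cx"],d["fy"]*q[1]/q[2]+d["cy"])
q=d["R"]@np.array([.6015,-.0255,.076])+d["t"];print("nose px",d["fx"]*q[0]/q[2]+d["cx"],d["fy"]*q[1]/q[2]+d["cy"])
cv2.imwrite("pics/above.png",cv2.resize(d["img"][130:270,180:320],None,fx=4,fy=4,interpolation=cv2.INTER_CUBIC))
E
```

```text
[ 0.60167136 -0.02562934  0.15098594] [ 0.05768842 -0.09626359 -0.84131221] 0.037335095332793035
tcp px 256.211317513125 186.77183505819676
nose px 259.0217587250785 224.78800842964685
```

View pics/above.png

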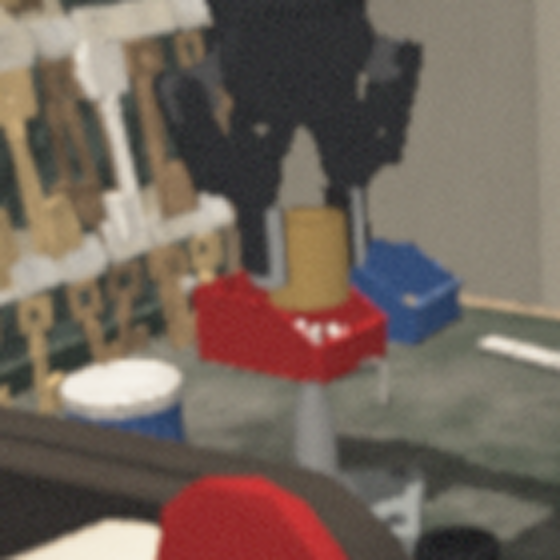

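The sleeve's lower end leans left in the crop (top centre 320,208; bottom 310,305), while the shaft below leans slightly right. It may be tilted in the pads, so I'll fit its axis.

```bash
cat > fit.py <<'E'
from h import *
from scipy.optimize import least_squares
def fit(d,p):
    # silhouette fit: project a 38x40 cylinder's hull onto the brass mask plus depth
    hsv=cv2.cvtColor(d["img"],cv2.COLOR_BGR2HSV);P=pts(d)
    m=(abs(hsv[...,0].astype(int)-21)<6)&(hsv[...,1]>110)&(np.linalg.norm(P-p,axis=-1)<.05)
    q=P[m];v,u=np.nonzero(m);print("n",len(q),"px",u.min(),u.max(),v.min(),v.max(),"z",q[:,2].min().round(4),q[:,2].max().round(4))
    C=-d["R"].T@d["t"]
    # outer surface facing camera: distance to axis = 19 mm
    def f(x):
        a=np.array([x[2],x[3],1]);a/=np.linalg.norm(a);w=q-[x[0],x[1],p[2]-.01]
        return (np.linalg.norm(w-np.outer(w@a,a),axis=1)-.019)*1000
    r=least_squares(f,[p[0],p[1],0,0],loss="soft_l1",x_scale=[.01,.01,.1,.1])
    print("axis at tcp-10mm",r.x[:2].round(4),"tilt deg x,y",np.degrees(np.arctan(r.x[2:])).round(1),"rms mm",np.sqrt((r.fun**2).mean()).round(2))
    for k in sorted(set(v))[::3]: print(k,u[v==k].min(),u[v==k].max(),end=" | ")
    print()
E
python3 - <<'E'
from fit import *
fit(dict(np.load("side1.npz")),np.array([.4336,-.0544,.1495]))
fit(dict(np.load("side2.npz")),np.array([.6016,-.0256,.151]))
E
```

```text
n 353 px 335 354 189 215 z 0.1177 0.1562
axis at tcp-10mm [ 0.4353 -0.0516] tilt deg x,y [5.5 7.7] rms mm 1.99
189 343 351 | 192 342 354 | 195 342 354 | 198 342 354 | 201 342 354 | 204 342 354 | 207 342 353 | 210 341 353 | 213 335 353 | 
n 352 px 248 266 182 206 z 0.1194 0.1573
axis at tcp-10mm [ 0.6024 -0.0234] tilt deg x,y [2.5 6.3] rms mm 2.41
182 254 264 | 185 252 265 | 188 252 265 | 191 252 266 | 194 252 266 | 197 253 265 | 200 252 265 | 203 248 265 | 206 252 258 |
```

Right edge is constant at u≈265 and the left edge is just hidden by the finger, so the tilt is small. The sleeve's height (0.119 to 0.157) is as expected. Lowering onto the taper.

Request:
play_rows(
  series=[
    [0,0,0.07,0,-1],
    [0,0,0.13,0,-1],
    [0,0,0.15,0,-1],
    [0,0,0.17,0,-1],
    [0,0,0.19,0,-1],
    [0,0,0.205,0,-1],
    [0,0,0.22,0,-1],
    [0,0,0.22,0,-1],
    [0,0,0.22,0,-1],
  ],
)

```text
time_s: 6.58
position: [0.6023, -0.0255, 0.0849]
ee_rot: [[-0.957, 0.292, 0.0], [0.292, 0.957, -0.0], [-0.0, 0.0, -1.0]]
ft_force: [0.5, -0.7, -1.1]
gripper_width: 0.0375
finger_force: 40.4
```

Past the taper with no contact force. Carrying on down.

Request:
play_rows(
  series=[
    [0,0,0.015,0,-1],
    [0,0,0.03,0,-1],
    [0,0,0.045,0,-1],
    [0,0,0.06,0,-1],
    [0,0,0.075,0,-1],
    [0,0,0.085,0,-1],
    [0,0,0.095,0,-1],
    [0,0,0.095,0,-1],
    [0,0,0.095,0,-1],
  ],
)

```text
time_s: 7.33
position: [0.6022, -0.0254, 0.0561]
ee_rot: [[-0.957, 0.291, -0.0], [0.291, 0.957, 0.0], [0.0, -0.0, -1.0]]
ft_force: [0.4, 0.3, -1.6]
gripper_width: 0.0373
finger_force: 40.4
```

Request:
play_rows(
  series=[
    [0,0,0.006,0,-1],
    [0,0,0.009,0,-1],
    [0,0,0.009,0,-1],
    [0,0,0.009,0,-1],
  ],
)

```text
time_s: 7.67
position: [0.6024, -0.0255, 0.0544]
ee_rot: [[-0.957, 0.291, 0.001], [0.291, 0.957, -0.0], [-0.001, 0.0, -1.0]]
ft_force: [-3.7, 0.2, 7.4]
gripper_width: 0.0376
finger_force: 41.2
```

Request:
play_rows(
  series=[
    [0,0,0,0,0.5],
    [0,0,0,0,0.5],
    [0,0,0,0,0.5],
    [0,0,0,0,0.5],
    [0,0,0,0,0.5],
    [0,0,0,0,0.5],
    [0,0,-0.05,0,0.5],
    [0,0,-0.1,0,0.5],
    [0,0,-0.2,0,0.5],
    [0,0,-0.3,0,0.5],
    [0,0,-0.4,0,0.5],
    [0,0,-0.5,0,0.5],
    [0,0,-0.5,0,0.5],
    [0,0,-0.5,0,0.5],
  ],
)

```text
time_s: 8.83
position: [0.6028, -0.0255, 0.2054]
ee_rot: [[-0.957, 0.291, 0.003], [0.291, 0.957, -0.0], [-0.003, 0.001, -1.0]]
ft_force: [0.9, -0.3, -0.6]
gripper_width: 0.064
finger_force: 0.0
```

Request:
play_rows(
  series=[
    [0.15,-0.1,-0.15,0,0.5],
    [0.3,-0.2,-0.3,0,0.5],
    [0.4,-0.4,-0.3,0,0.5],
    [0.4,-0.6,-0.3,0,0.5],
    [0.4,-0.8,-0.3,0,0.5],
    [0.4,-0.9,-0.3,0,0.5],
    [0.4,-0.9,-0.3,0,0.5],
    [0.4,-0.9,-0.3,0,0.5],
    [0.4,-0.9,-0.3,0,0.5],
    [0.4,-0.9,-0.3,0,0.5],
  ],
)

```text
time_s: 9.67
position: [0.4077, -0.2504, 0.2923]
ee_rot: [[-0.955, 0.295, -0.001], [0.295, 0.955, 0.001], [0.001, 0.0, -1.0]]
ft_force: [-0.5, 0.2, -0.1]
gripper_width: 0.0643
finger_force: 0.0
```

```bash
python3 - <<'E'
from station import *
from h import *
d=get_image("top");P=pts(d);s=get_image("side")
for n,u,v,lo,hi in[("a",253,248,.03,.05),("c",389,258,.03,.05),("b@seat",317,177,.05,.068)]:
    w=20;Q=P[v-w:v+w,u-w:u+w].reshape(-1,3);hs=cv2.cvtColor(d["img"],cv2.COLOR_BGR2HSV)[v-w:v+w,u-w:u+w].reshape(-1,3)
    q=Q[(Q[:,2]>lo)&(Q[:,2]<hi)&(hs[:,1]>120)]
    if len(q)<5: print(n,len(q));continue
    c,r=cv2.minEnclosingCircle((q[:,:2]*1000).astype(np.float32));print(n,len(q),np.round(c,1),2*r,np.percentile(q[:,2],[5,50,95]).round(4))
cv2.imwrite("pics/end.png",np.hstack([cv2.resize(d["img"][120:320,220:420],(400,400)),cv2.resize(s["img"][160:300,220:360],(400,400))]))
o=get_obs();print(o["time_s"],o["position"],o["gripper_width"],o["ft_force"])
E
```

```text
a 112 [451.7  96.2] 25.366024017333984 [0.0356 0.0386 0.0412]
c 265 [ 436.8 -171.6] 50.11161422729492 [0.0346 0.0386 0.0411]
b@seat 189 [600.6 -25.3] 37.75057601928711 [0.0534 0.0604 0.0631]
9.7667 [ 0.4087753  -0.24843741  0.29245853] 0.06392408777645996 [-0.04830851  0.23459752 -0.6638162 ]
```

View pics/end.png

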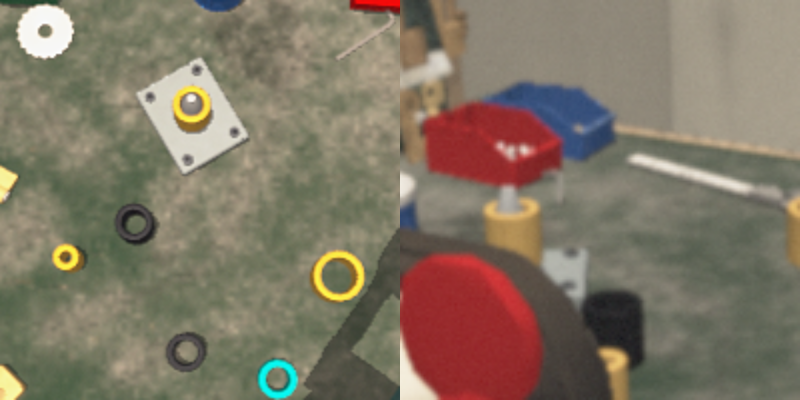

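The picture shows the brass sleeve around the shaft (left panel 192,107), with its top at about 0.061 to 0.062 m, so it is home. Sleeves a and c have not moved, and the arm is clear.

```bash
python3 -c "
from station import *
print(sign_off())"
```

```text
the job is handed in; nothing more can be done
None
```

The 38 mm brass sleeve is on the shaft and home on the collar, the other two sleeves are where they started, the arm is clear, and I handed the job in at about 9.8 s; no verdict was returned.

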